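# Square a bound book in the bench clamp and lock the clamp

## Task

Push the book that lies on the clamp's bed away from the robot until its spine is flush against the back stop under the bridge; then push the clamp's lever by its upright knob past the half-way click to its second, final stop, so that the foot presses on the book. Only push with the fingertips: do not grip the knob, do not lift the book, and leave everything else where it stands. Finish with the hand clear.

Things in the scene. Friction and masses are not known exactly. Their poses are not given: they have to be found in the camera images.
- clamp: Book clamp fixed to the table. Origin at table height, below the middle of the book bed's width; x points away from the robot to the back stop, y left, z up; all mm below are in this frame. Grey bed plate, top at z = 12, x = -135 to 115, y = -125 to 165. Right of it the lever housing, x = -128 to 78, y = -320 to -125, top z = 40, with three dark marks: open, half-way, final stop.
- stop_face (a point): Middle of the near face of the steel back stop, at x = 90, y = 0, z = 20 mm in the clamp's frame, same axes. The stop spans y = -100 to 100 mm, top at z = 32 mm. A bridge (x = 53 to 97, z = 100 to 122 mm, y = -125 to 125) stands over it on posts 20 mm wide at y = -115 and 115, with a screw up to z = 152 mm in its middle.
- book: Loose hardcover book flat on the bed, 130 mm (x, fore edge to spine) by 150 mm (y) by 16 mm thick, 0.2 to 0.35 kg, tan card covers, grey cloth spine on its +x edge. Origin at the centre of its underside. It starts 25 to 50 mm short of the back stop, turned by up to 0.12 rad; a skewed book can jam with one corner on the stop: push the half that lags.
- book_spine (a point): Middle of the book's spine edge, 65 mm along x from the book's origin, at half its thickness.
- lever (a joint): Lever angle in rad about a vertical pivot, counter-clockwise from above: 0 open (knob towards the robot; starts 0 to 0.06), 0.55 first detent (rests there), 1.10 second detent at the final hard stop. The hump before each detent takes about 6 N at the knob; past it the lever snaps into the detent and stays. It lowers the foot 20 mm per rad.
- lever_pivot (a point): Lever's pivot, on the clamp at x = -10, y = -170 mm, z = 41 mm; same axes as the clamp. At lever angle q the arm points from here in the direction -2.269 + q rad about z, measured from the clamp's x axis. The steel arm is 16 mm wide, top at z = 52 mm; hub 44 mm in diameter, top at z = 55 mm.
- lever_knob (a point): Centre of the lever's upright black knob: a round post 22 mm in diameter, from z = 64 to 98 mm above the table (narrower neck below, 52 to 64 mm; top at 102 mm), 110 mm from the pivot; the origin is on its axis at z = 77 mm. The flat steel arm under it is 16 mm wide, top at z = 52 mm.
- foot: Sprung rubber-faced clamp foot under the bridge, a bar 28 mm (x) by 170 mm (y), 14 mm high, origin at the centre of its underside, at x = 71 mm in the clamp's frame. Underside 47 mm above the table when open (19 mm above the book's top); at the final stop it presses on the book with about 7 N.
- weight_a: Bystander: dark steel block 50 x 50 x 60 mm high on the bed, left of the book. Origin at the centre of its underside.
- weight_b: Bystander: dark steel block 50 x 50 x 60 mm high on the table, right of the lever housing. Origin at the centre of its underside.
- glue_stick: Bystander: upright white glue stick, 28 mm diameter, 93 mm high, beyond the lever housing. Origin at the centre of its underside.
- mug: Bystander: white mug, 82 mm diameter, 90 mm high, left of the clamp. Origin at the centre of its underside.
- glue_bottle: Bystander: white bottle, 64 mm diameter, 180 mm high, left of the clamp. Origin at the centre of its underside.
- tray: Bystander: clear open tray with tools, 220 x 140 x 50 mm, on the right. Origin at the centre of its underside.
- booklets: Bystander: stack of cream booklets, about 116 x 157 x 48 mm high, near right. Origin at the centre of its underside.
- folder: Bystander: flat wooden folding stick 150 x 22 x 5 mm, lying near left, before the clamp. Origin at the centre of its underside.
Not all that is in view belongs to the job. Of the things like the book, leave any that is purple; of the rest the larger one is meant.

How it is judged:
By the outcome, as a careful person would: the job done as asked, in the order asked, and still so for the second after the job is handed in, with the robot touching nothing.
It also fails if it takes over 58 s, if anything falls off the work surface, if the arm or the gripper's body presses on something with over 40 N, if the wrist force passes 120 N, or if a joint passes its speed limit or range.

## Robot

A 6-joint arm with a two-finger parallel gripper is mounted at the origin on the work surface. World frame = base frame: x ahead of the robot, y to its left, z up, the work surface at z = 0. Lengths are in mm, angles in rad, forces in N, time in s.
With the tool pointing down it reaches from about 300 to 775 mm from the base axis. Payload 14.6 kg.
Tool frame: the origin (TCP) lies midway between the tips of the shut fingers; the grasp point (between the pads) lies 19 mm behind it; z points along the fingers, y is the line along which they close (so a half turn about z gives the same grasp; the last joint's range is limited). The gripper opens to 94 mm and grips with 3 to 60 N. Pads are 16 mm wide; open, the fingers measure 119 mm over their backs; the gripper's body (75 mm by 177 mm) begins 78 mm behind the grasp point.
Start: joints at [1.268, 0.3, 1.521, -0, 1.321, -0.067], TCP at [128.489, 534.771, 205.446] pointing down, gripper open.
Joint ranges: [-3.03, 3.03], [-0.79, 2.21], [0.23, 2.52], [-1.04, 4.18], [0, 3.07], [-2.55, 2.55]. Speed limits (rad/s): [2.22, 2.22, 2.57, 3.14, 3.14, 3.14].

## Interface

Orientations are given as [roll, pitch, yaw] about the fixed x, y, z axes, in that order (R = Rz(yaw) Ry(pitch) Rx(roll)).
In Python, from cell import manip gives the robot as it stands.
- The arm moves only by the shell command python3 -m creep 'ROWS' [OPENING] [FORCE]. ROWS is text: rows parted by semicolons, each of 6 numbers parted by spaces: the shift along the tool's x, y, z normalised to -1 to 1, where 1 is 4 cm, then the turn, a rotation vector about the tool's x, y, z normalised to -1 to 1, where 1 is pi rad. In form: dx dy dz ax ay az; .... A call has 1 to 20 rows; each row shifts and turns the commanded pose from where the row before left it, along the tool's axes as they then stand; what a row does not reach is not made up. A row lasts 1/8 s, in which the tool goes at most 62.5 mm and 10.7 degrees, less where a joint would pass 70% of its speed; a pose out of reach is approached as far as the arm can. A call with a number of a shift or a turn outside -1 to 1 is refused whole. A call with a gripper value outside its range is refused whole. OPENING is the closure, from 0 (fully open) to 1 (shut), set as the call begins (- or left out, the last holds). The fingers move at their own pace and stop on an object; FORCE is the grip in N (left out, the last holds). Time passes only in rows, so rows that do not move let the fingers close. It gives the time, the measured TCP pose, the force, the opening and the grip force at its end, in the units of the state.
- manip.read_state(): the state, without advancing time (a new reading comes with each control period).
- manip.camera(name): name is "side" or "top" or "wrist"; returns a dict with "color" (420x560x3 uint8, red, green, blue), "range_z" (420x560 float32, mm along the optical axis (not along the pixel's ray), 0 where there is no reading), "camera_matrix" (3x3 intrinsics, pixels), "T" (4x4, takes a point from camera to world coordinates). Camera axes: x right, y down, z forward; pixel columns grow to the right and rows downward; lengths in mm; the calibration is good to about 2 mm. A picture is of the moment at which its call begins.
- manip.sign_off(): hands the job in; it is judged then, once.
The state is a dict: "clock": time; "joints": joint angles; "qd": joint speeds; "effort": joint torques, N m; "eef_pos": TCP position; "eef_rot": TCP orientation; "wrist_force": force on the tool from outside, world axes, zero at the start; "moment": the same for the moment, N m; "finger_gap": finger opening in mm; "finger_force": force on a finger pad.
Only numpy, scipy, OpenCV 4.12 (cv2) and the standard library are available. Lean on these libraries where they do the work, as an engineer would, in place of code of your own. Each camera call takes 0.05 s, during which the arm holds its last target. There are 200 camera calls.

## Working session

There is one attempt and no reset: what is moved stays moved. The work goes in short steps, Python scripts to look and compute and a shell command to move; the robot and the scene stay as the last step left them, time stands still between calls to the robot, and variables do not carry over. Pictures are saved under pics/ and viewed, at most 10 in all, crops included, and the job is handed in when it is done.

```bash
mkdir -p pics; ls; python3 - <<'E'
from cell import manip
import cv2,numpy as np
for n in("top","side"):
    c=manip.camera(n); cv2.imwrite(f"pics/{n}0.png",c["color"][...,::-1]); np.savez(f"pics/{n}0.npz",**c)
    print(n,c["camera_matrix"].tolist(),c["T"].round(3).tolist())
s=manip.read_state(); print(s)
E
```

```text
pics
top [[523.6664978542908, 0.0, 285.0590189282367], [0.0, 523.6664978542908, 212.9758874817002], [0.0, 0.0, 1.0]] [[0.029, -0.997, 0.075, 390.014], [-1.0, -0.028, 0.014, -7.883], [-0.012, -0.075, -0.997, 1652.723], [0.0, 0.0, 0.0, 1.0]]
side [[442.3263638279002, 0.0, 288.96426146666255], [0.0, 442.3263638279002, 207.93853113067817], [0.0, 0.0, 1.0]] [[0.986, -0.122, 0.115, 362.77], [-0.166, -0.626, 0.762, -1023.865], [-0.021, -0.77, -0.637, 942.052], [0.0, 0.0, 0.0, 1.0]]
{'clock': 0.1, 'joints': array([ 1.26839071e+00,  3.00413501e-01,  1.52150853e+00,  4.19647802e-05,
        1.32067056e+00, -6.65789539e-02]), 'qd': array([-6.76516183e-04, -3.73382533e-03, -5.94081558e-05,  8.62982178e-04,
       -4.84469688e-04,  8.58118847e-04]), 'effort': array([ 1.25610241e-03, -5.32648838e+01, -3.53285909e+01,  7.09965988e-02,
        2.34872400e-02, -7.58294777e-05]), 'eef_pos': array([128.4200639 , 534.5680392 , 204.94860532]), 'eef_rot': array([-3.14059763e+00, -1.07084096e-04,  2.90575553e+00]), 'wrist_force': array([ 0.13664848, -0.45295872,  0.07056233]), 'moment': array([ 0.00874367,  0.03600607, -0.013608  ]), 'finger_force': 0.0, 'finger_gap': 93.9328963498775}
```

View pics/top0.png

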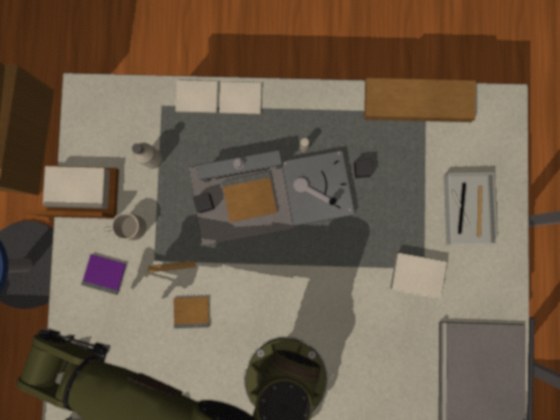

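View pics/side0.png

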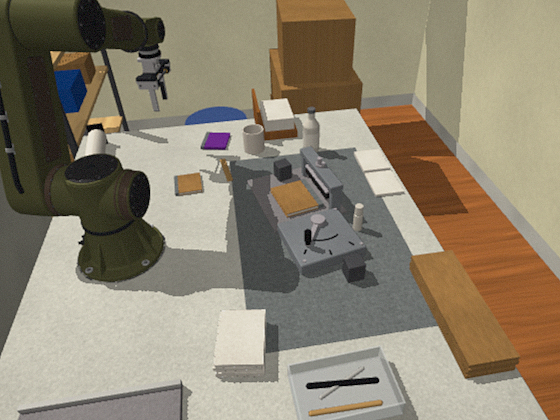

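Top view: the bed book is at px (250,200). The small tan book (192,311) and the purple book (105,272) are decoys. The lever hub is at (301,185) and the knob at about (332,201). The large tan book on the bed fits the description. Next I measure it and check the choice in a crop.

```bash
cat > h.py <<'E'
import numpy as np,cv2
from cell import manip
def ray(c,uv,z):
    uv=np.atleast_2d(uv).astype(float); K,T=c["camera_matrix"],c["T"]
    d=np.c_[uv,np.ones(len(uv))]@np.linalg.inv(K).T@T[:3,:3].T; o=T[:3,3]
    return o+d*((z-o[2])/d[:,2])[:,None]
def cloud(c):
    v,u=np.mgrid[:420,:560]; Z=c["range_z"]
    P=(np.stack([u,v,np.ones_like(u)],-1)@np.linalg.inv(c["camera_matrix"]).T)*Z[...,None]
    P=P@c["T"][:3,:3].T+c["T"][:3,3]; P[Z==0]=np.nan
    return P
def tan(c):
    h=cv2.cvtColor(c["color"],cv2.COLOR_RGB2HSV)
    return cv2.inRange(h,(8,90,60),(22,255,255))
def proj(c,p):
    T=np.linalg.inv(c["T"]); q=np.atleast_2d(p)@T[:3,:3].T+T[:3,3]; q=q@c["camera_matrix"].T; return q[:,:2]/q[:,2:]
E
python3 - <<'E'
from h import *
for n in("top","side"):
    c=dict(np.load(f"pics/{n}0.npz")); P=cloud(c)
    cs,_=cv2.findContours(tan(c),cv2.RETR_EXTERNAL,cv2.CHAIN_APPROX_NONE)
    for k in cs:
        if cv2.contourArea(k)<300: continue
        W=ray(c,k[:,0],28)[:,:2].astype(np.float32); r=cv2.minAreaRect(W)
        m=np.zeros((420,560),np.uint8); cv2.drawContours(m,[k],-1,1,-1)
        print(n,k[:,0].mean(0).round(),np.round(r[0]),np.round(r[1]),round(r[2],1),"z",np.nanmedian(P[m>0][:,2]).round(1))
    # housing top z~40 region & dark knob
    if n=="top":
        for uv in [(318,190),(301,185),(345,205),(332,201),(305,144),(204,203),(363,166),(237,163),(210,232),(250,200)]: print(uv,P[uv[1],uv[0]].round())
        m=((P[...,2]>36)&(P[...,2]<45)).astype(np.uint8); m[:140]=0;m[235:]=0;m[:,:280]=0;m[:,370:]=0
        k=max(cv2.findContours(m,0,1)[0],key=cv2.contourArea); r=cv2.minAreaRect(ray(c,k[:,0],40)[:,:2].astype(np.float32)); print("housing",r)
        cv2.imwrite("pics/crop.png",cv2.resize(c["color"][130:260,170:390,::-1],None,fx=3.6,fy=3.6,interpolation=2))
E
```

```text
top [545. 401.] [ -25. -785.] [ 81. 127.] 89.4 z -749.9
top [ 19. 361.] [ 38. 808.] [352. 150.] 1.9 z -749.0
top [191. 310.] [204. 296.] [ 82. 105.] 2.6 z 12.0
top [545. 295.] [ 279. -783.] [ 92. 452.] 89.4 z -749.3
top [250. 199.] [552. 128.] [114. 153.] 12.9 z 28.6
top [233. 100.] [825.  50.] [ 744. 1795.] 1.3 z -747.5
(318, 190) [585. -85.  42.]
(301, 185) [597. -32.  60.]
(345, 205) [ 541. -169.   38.]
(332, 201) [ 547. -125.   98.]
(305, 144) [716. -40. 101.]
(204, 203) [532. 261.  73.]
(363, 166) [ 660. -220.   63.]
(237, 163) [644. 157. 151.]
(210, 232) [447. 248.  19.]
(250, 200) [549. 125.  35.]
housing ((595.4998168945312, -82.67430877685547), (204.35731506347656, 198.2372589111328), 12.036643028259277)
side [345. 408.] [ 535. -600.] [ 11. 157.] 88.7 z 16.6
side [293. 198.] [552. 121.] [119. 167.] 13.0 z 29.8
side [189. 183.] [207. 276.] [ 79. 106.] 3.2 z 13.3
side [269. 121.] [545. 751.] [152. 504.] 7.9 z 31.4
side [86. 95.] [-309. 1224.] [ 261. 1200.] 17.7 z -200.6
side [418. 195.] [915. 904.] [3196.  673.] 87.0 z -738.8
```

View pics/crop.png

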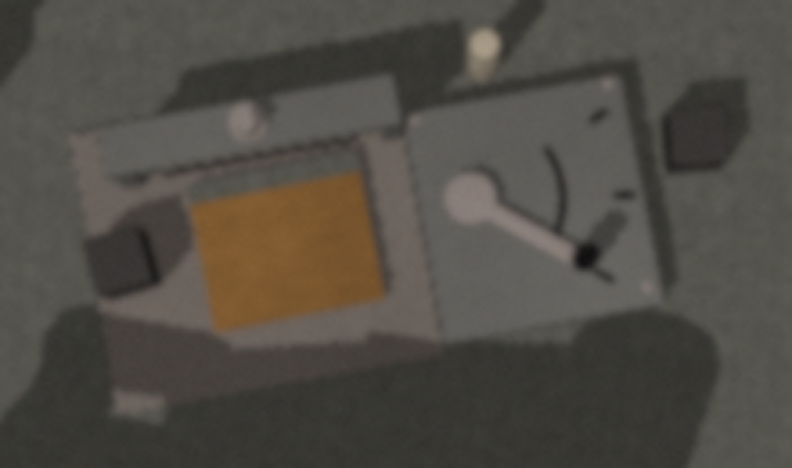

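The crop confirms the choice: tan cover with the grey spine edge towards the bridge at crop (275,180), knob at (586,257), and weight_a at (120,262) left of the book. From the housing, the clamp pose is about (573.6, 140.1) with yaw 0.21. Hub and knob agree with that to within 4 mm. I'll move above the bed with the hand aligned to the clamp.

```bash
python3 -m creep '0 0 0 0 0 -0.047; 0 0 0 0 0 -0.047; 0 0 0 0 0 -0.047; -0.4 -0.8 0 0 0 0; -0.4 -0.8 0 0 0 0; -0.4 -0.8 0 0 0 0; -0.4 -0.8 0 0 0 0; -0.4 -0.8 0 0 0 0; -0.4 -0.8 0 0 0 0; -0.4 -0.8 0 0 0 0; -0.4 -0.8 0 0 0 0; -0.4 -0.8 0 0 0 0; -0.4 -0.8 0 0 0 0; -0.4 -0.8 0 0 0 0; -0.4 -0.8 0 0 0 0; -0.4 -0.8 0 0 0 0; -0.4 -0.8 0 0 0 0; -0.4 -0.8 0 0 0 0; 0 0 0 0 0 0; 0 0 0 0 0 0' 0
python3 - <<'E'
from h import *
c=manip.camera("wrist"); np.savez("pics/w1.npz",**c); cv2.imwrite("pics/w1.png",c["color"][...,::-1])
s=manip.read_state(); print(s["clock"],s["eef_pos"],s["eef_rot"])
P=cloud(c)
cs,_=cv2.findContours(tan(c),0,1)
k=max(cs,key=cv2.contourArea); m=np.zeros((420,560),np.uint8); cv2.drawContours(m,[k],-1,1,-1)
z=np.nanmedian(P[m>0][:,2]); print("z",z, cv2.minAreaRect(ray(c,k[:,0],z)[:,:2].astype(np.float32)),k[:,0].min(0),k[:,0].max(0))
E
```

```text
clock: 2.6
eef_pos: [461.7, 114.6, 205.2]
eef_rot: [3.141, -0.001, -2.935]
wrist_force: [-0.4, -0.1, -0.2]
finger_gap: 93.8
finger_force: 0.0
2.65 [461.64011401 114.89037168 205.34899159] [ 3.14149674e+00 -3.39461829e-04 -2.93395661e+00]
z 27.70289242266125 ((548.9605712890625, 126.2022705078125), (117.20903015136719, 150.6802978515625), 13.065143585205078) [203 219] [345 321]
```

View pics/w1.png

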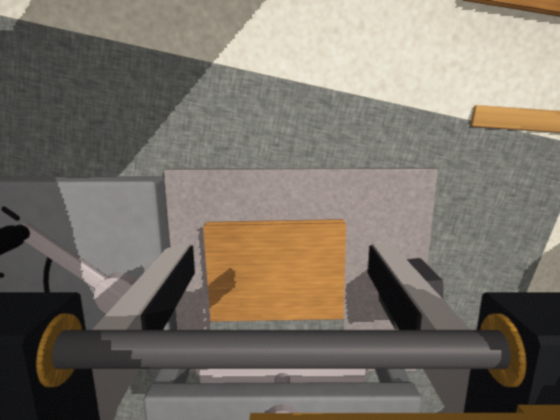

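The wrist view is rotated by a half turn. The bed's near edge runs (165,170)–(436,170) and the book's near edge (205,221)–(345,219), so the skew is small. I'll refine both from these edges, using subpixel line fits.

```bash
python3 - <<'E'
from h import *
c=dict(np.load("pics/w1.npz")); g=cv2.GaussianBlur(cv2.cvtColor(c["color"],cv2.COLOR_RGB2GRAY),(0,0),1).astype(float); P=cloud(c)
s=c["color"][...,0].astype(float)-c["color"][...,2]
def edge(img,cols,r0,r1,z):
    pts=[(u,r0+.5+np.argmax(np.abs(np.diff(img[r0:r1,u])))) for u in cols]
    W=ray(c,pts,z)[:,:2]; v=cv2.fitLine(W.astype(np.float32),cv2.DIST_HUBER,0,.01,.01).ravel()
    d=v[:2]*np.sign(v[1]); return W.mean(0), np.arctan2(-d[0],d[1]), W[[0,-1]]
print("bed z",np.nanmedian(P[180:210,200:400,2]),"bed near",edge(g,range(185,420),160,182,12))
print("book near",edge(cv2.GaussianBlur(s,(0,0),1),range(215,335),210,230,28))
print("book far cover",edge(cv2.GaussianBlur(s,(0,0),1),range(215,335),310,329,28))
# bed side corners
for r in (175,190,205):
    d=np.diff(g[r]); a=140+np.argmax(np.abs(d[140:190])); b=415+np.argmax(np.abs(d[415:455])); print(r,a,b,ray(c,[(a,r),(b,r)],12).round(1).tolist())
E
```

```text
bed z 11.699490664955363 bed near (array([435.68648678, 131.34139365]), np.float32(0.21399313), array([[461.5291568 ,  11.1970128 ],
       [409.76693215, 251.39512975]]))
book near (array([491.95108269, 113.75604886]), np.float32(0.2294112), array([[506.02719013,  53.24929427],
       [478.26062971, 174.2784713 ]]))
book far cover (array([606.01108471, 137.28712763]), np.float32(0.22640115), array([[620.71595316,  71.90832938],
       [590.56075641, 202.43257501]]))
175 164 437 [[471.9, -9.7, 12.0], [412.4, 272.0, 12.0]]
190 164 434 [[487.9, -7.6, 12.0], [428.5, 274.0, 12.0]]
205 166 433 [[503.8, -3.5, 12.0], [444.4, 278.1, 12.0]]
```

```bash
python3 -m creep '0 0 0.6 0 0 -0.0017; 0 0 0.8 0 0 0; 0 0 0.8 0 0 0; 0 0 0.8 0 0 0; 0 0 0.8 0 0 0; 0 0 0.6 0 0 0; 0 0 0.3 0 0 0; 0 0 0 0 0 0; 0 0 0 0 0 0'; python3 -m creep '-0.25 0 0 0 0 0; -0.2 0 0 0 0 0; -0.1 0 0 0 0 0; -0.1 0 0 0 0 0; -0.1 0 0 0 0 0; -0.1 0 0 0 0 0; -0.1 0 0 0 0 0; -0.1 0 0 0 0 0; -0.1 0 0 0 0 0; 0 0 0 0 0 0'
```

```text
clock: 3.78
eef_pos: [462.6, 114.7, 18.4]
eef_rot: [-3.142, 0.001, -2.929]
wrist_force: [0.2, 0.5, -0.0]
finger_gap: 94.3
finger_force: 0.0
clock: 5.03
eef_pos: [507.4, 124.2, 17.5]
eef_rot: [-3.142, 0.001, -2.929]
wrist_force: [-0.4, -0.1, -0.5]
finger_gap: 94.0
finger_force: 0.0
```

```bash
python3 -m creep '-0.07 0 0 0 0 0; -0.07 0 0 0 0 0; -0.07 0 0 0 0 0; -0.07 0 0 0 0 0; -0.07 0 0 0 0 0; 0 0 0 0 0 0';  python3 - <<'E'
from h import *
for n in("wrist","side"):
    c=manip.camera(n); np.savez(f"pics/{n}2.npz",**c)
    h=(cv2.resize(c["color"][120:270,200:420],None,fx=3.5,fy=3.5,interpolation=2) if n=="side" else c["color"])
    cv2.imwrite(f"pics/{n}2.png",h[...,::-1])
E
```

```text
clock: 5.78
eef_pos: [521.1, 127.1, 17.5]
eef_rot: [3.142, 0.001, -2.929]
wrist_force: [0.3, 0.0, 0.0]
finger_gap: 94.1
finger_force: 0.0
```

View pics/wrist2.png

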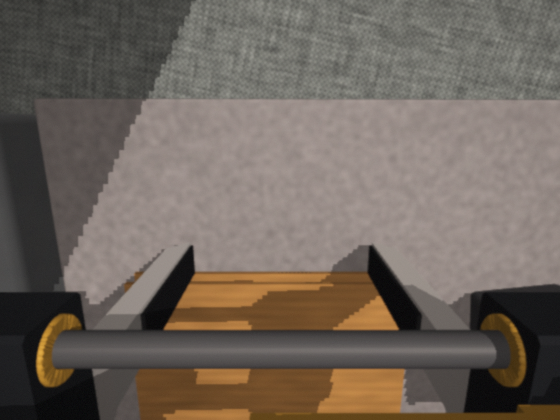

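View pics/side2.png

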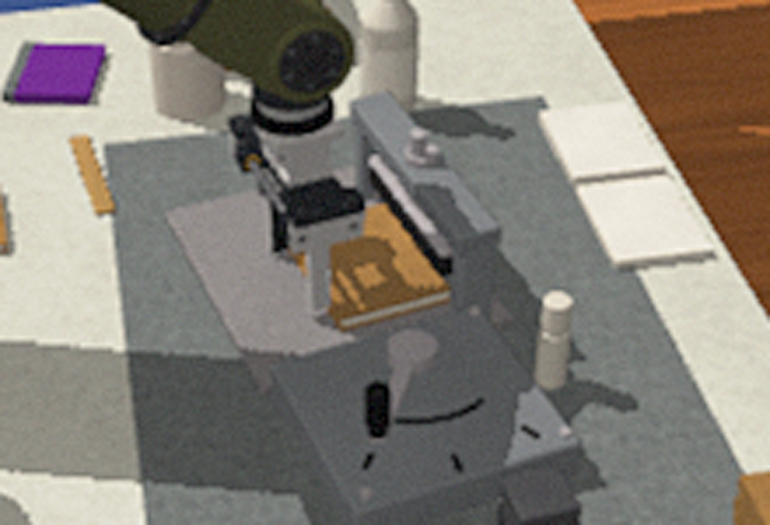

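Both tips are on the book's near edge (wrist view row ~272, square to the fingers), and the spine is going under the foot. About 5 mm remain, so I'll creep forward and watch the force.

```bash
for i in 1; do python3 -m creep '-0.05 0 0 0 0 0; -0.05 0 0 0 0 0; 0 0 0 0 0 0'; done; python3 -m creep '-0.03 0 0 0 0 0; 0 0 0 0 0 0'
```

```text
clock: 6.25
eef_pos: [523.4, 127.7, 17.4]
eef_rot: [3.142, -0.004, -2.929]
wrist_force: [-11.3, -2.7, 8.7]
finger_gap: 94.1
finger_force: 5.9
clock: 6.5
eef_pos: [523.5, 127.7, 17.4]
eef_rot: [3.142, -0.006, -2.929]
wrist_force: [-19.2, -4.8, 15.2]
finger_gap: 94.1
finger_force: 10.3
```

```bash
python3 -m creep '-0.03 0 0 0 0 0; 0 0 0 0 0 0'
```

```text
clock: 6.75
eef_pos: [523.6, 127.7, 17.3]
eef_rot: [3.142, -0.009, -2.929]
wrist_force: [-28.8, -6.9, 24.0]
finger_gap: 94.1
finger_force: 14.8
```

The stop is reached: the force is 29 N along clamp x, there was no travel in the last steps, and the hand is still square. I'll back off, lift, shut the fingers and check.

```bash
python3 -m creep '0.15 0 0 0 0 0; 0.3 0 0 0 0 0; 0.3 0 0 0 0 0; 0.2 0 -0.5 0 0 0; 0.4 0 -0.8 0 0 0; 0.4 0 -0.8 0 0 0; 0 0 -0.8 0 0 0; 0 -0.6 -0.8 0 0 0; 0 -0.6 -0.5 0 0 0; 0 -0.6 0 0 0 0; 0 0 0 0 0 0; 0 0 0 0 0 0' 1 10
python3 - <<'E'
from h import *
c=manip.camera("wrist"); np.savez("pics/w3.npz",**c); cv2.imwrite("pics/w3.png",c["color"][...,::-1])
print(manip.read_state()["joints"].round(3))
E
```

```text
clock: 8.25
eef_pos: [473.3, 43.7, 185.2]
eef_rot: [3.141, -0.0, -2.929]
wrist_force: [-0.6, 0.4, -0.5]
finger_gap: 0.9
finger_force: 0.0
[ 0.015  0.152  1.751  0.     1.239 -1.768]
```

View pics/w3.png

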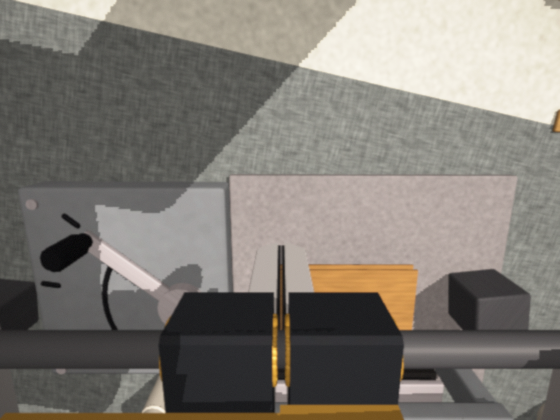

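Lever is still open, with the knob blob at about (66,252). The book's near edge is at row ~265, parallel to the bed's near edge at row 177. I'll put numbers on these.

```bash
python3 - <<'E'
from h import *
c=dict(np.load("pics/w3.npz")); P=cloud(c)
g=cv2.GaussianBlur(cv2.cvtColor(c["color"],cv2.COLOR_RGB2GRAY),(0,0),1).astype(float)
s=cv2.GaussianBlur(c["color"][...,0].astype(float)-c["color"][...,2],(0,0),1)
def edge(img,cols,r0,r1,z):
    W=ray(c,[(u,r0+.5+np.argmax(np.abs(np.diff(img[r0:r1,u])))) for u in cols],z)[:,:2]
    v=cv2.fitLine(W.astype(np.float32),cv2.DIST_HUBER,0,.01,.01).ravel(); d=v[:2]*np.sign(v[1]); return W.mean(0),np.arctan2(-d[0],d[1])
b,a=edge(g,range(310,500),168,188,12); k,ak=edge(s,range(318,410),255,275,28)
n=np.array([np.cos(a),np.sin(a)]); print("bed",b,a,"book",k,ak,"book edge from bed edge",(k-b)@n)
# pivot from bed/housing, knob from cloud
m=(P[...,2]>85)&(P[...,2]<108); m[:, 120:]=0; m[:215]=0; m[290:]=0
Q=P[m]; print(len(Q),np.median(Q,0),Q.min(0),Q.max(0))
mt=m&(P[...,2]>99); Q=P[mt]; print("top",len(Q),Q.mean(0),(Q.min(0)+Q.max(0))/2)
d=(g<30); d[:,110:]=0; d[:225]=0; d[275:]=0; d[:,:38]=0
v,u=np.nonzero(d); print("dark px",u.min(),u.max(),v.min(),v.max())
t=(c["T"][:3,3]); print(t, proj(c,[[547.4,-126.9,102],[547.4,-126.9,64],[598.7,-29.6,55]]))
E
```

```text
bed [429.45351383 159.99950653] 0.21341343 book [524.46308925 140.36379962] 0.21352622 book edge from bed edge 88.69536763140887
803 [ 543.9306448  -124.11574469   99.84015807] [ 536.22799927 -138.29921349   85.15886831] [ 557.39960874 -116.86303072  103.50303349]
top 460 [ 546.24184395 -126.57794788  101.30540065] [ 546.91545784 -127.0785641   101.25330727]
dark px 41 109 225 274
[402.3299811   27.91427294 364.1807591 ] [[ 51.08218336 261.32827157]
 [ 77.65673464 244.88388509]
 [180.11166805 310.55266631]]
```

```bash
python3 - <<'E'
from h import *
c=dict(np.load("pics/w3.npz"))
print(c["color"][260:280,330:400].mean(1).round().astype(int).tolist())
n=np.array([np.cos(.2134),np.sin(.2134)])
for z in(12,28): print(z,[(r,((ray(c,[(365,r)],z)[0,:2]@n)-453.55).round(1)) for r in range(264,276)])
E
```

```text
[[178, 165, 160], [177, 164, 159], [176, 163, 158], [173, 157, 148], [171, 138, 110], [193, 140, 85], [209, 150, 83], [210, 151, 82], [200, 142, 77], [181, 127, 69], [193, 136, 74], [209, 150, 82], [210, 151, 82], [208, 149, 81], [209, 150, 82], [212, 152, 83], [211, 152, 83], [208, 149, 82], [208, 149, 81], [212, 152, 83]]
12 [(264, np.float64(95.0)), (265, np.float64(96.1)), (266, np.float64(97.3)), (267, np.float64(98.4)), (268, np.float64(99.6)), (269, np.float64(100.7)), (270, np.float64(101.9)), (271, np.float64(103.0)), (272, np.float64(104.2)), (273, np.float64(105.4)), (274, np.float64(106.5)), (275, np.float64(107.7))]
28 [(264, np.float64(88.2)), (265, np.float64(89.3)), (266, np.float64(90.4)), (267, np.float64(91.5)), (268, np.float64(92.6)), (269, np.float64(93.7)), (270, np.float64(94.8)), (271, np.float64(95.9)), (272, np.float64(97.0)), (273, np.float64(98.1)), (274, np.float64(99.2)), (275, np.float64(100.3))]
```

The book is flush: bottom and top cover edges are both about 95 mm from the bed edge, as required, and the skew is 0.0001 rad. The knob is at (546.5, -126.9). Now I go behind it, fingers shut.

```bash
python3 -m creep '0 0 0 0 0 0.0555; 0 0 0 0 0 0.0555; 0 0 0 0 0 0.0555; 0 0 0 0 0 0.0555; -0.69 -0.73 0 0 0 0; -0.69 -0.73 0 0 0 0; -0.69 -0.73 0 0 0 0; -0.69 -0.73 0 0 0 0; 0 0 0 0 0 0; 0 0 0.7 0 0 0; 0 0 0.7 0 0 0; 0 0 0.7 0 0 0; 0 0 0.7 0 0 0; 0 0 0 0 0 0; 0 0 0 0 0 0'
```

```text
clock: 10.18
eef_pos: [517.5, -110.9, 74.6]
eef_rot: [3.141, 0.001, 2.657]
wrist_force: [-0.3, 0.3, 0.7]
finger_gap: 0.6
finger_force: 0.0
```

```bash
python3 -m creep '-0.2 0 0.1 0 0 0; -0.15 0 0 0 0 0; -0.138 -0.02 0 0 0 -0.0159; -0.138 -0.02 0 0 0 -0.0159; -0.138 -0.02 0 0 0 -0.0159; -0.138 -0.02 0 0 0 -0.0159; -0.138 -0.02 0 0 0 -0.0159; -0.138 -0.02 0 0 0 -0.0159; 0 0 0 0 0 0'; python3 -m creep '-0.138 -0.02 0 0 0 -0.0159; -0.138 -0.02 0 0 0 -0.0159; -0.138 -0.02 0 0 0 -0.0159; -0.138 -0.02 0 0 0 -0.0159; -0.138 -0.02 0 0 0 -0.0159; 0 0 0 0 0 0'
```

```text
clock: 11.3
eef_pos: [559.0, -134.4, 69.6]
eef_rot: [-3.142, 0.0, 2.956]
wrist_force: [0.3, 0.1, -0.1]
finger_gap: 0.7
finger_force: 0.0
clock: 12.05
eef_pos: [585.8, -140.5, 69.4]
eef_rot: [3.142, 0.0, -3.078]
wrist_force: [-0.7, 0.1, 1.3]
finger_gap: 0.9
finger_force: 0.0
```

```bash
python3 - <<'E'
from h import *
c=manip.camera("wrist"); np.savez("pics/w4.npz",**c); cv2.imwrite("pics/w4.png",c["color"][...,::-1])
s=manip.read_state(); p=s["eef_pos"]; y=s["eef_rot"][2]; t=-np.array([np.cos(y),np.sin(y)])
k=p[:2]+19*t-np.array([598.2,-29.6]); print(s["joints"].round(2),"r",np.hypot(*k),"q by tip",np.arctan2(k[1],k[0])+2.269-.2134)
E
```

```text
[-0.3   0.55  1.5  -0.    1.09 -1.93] r 109.87545609015432 q by tip 0.5426047620056553
```

View pics/w4.png

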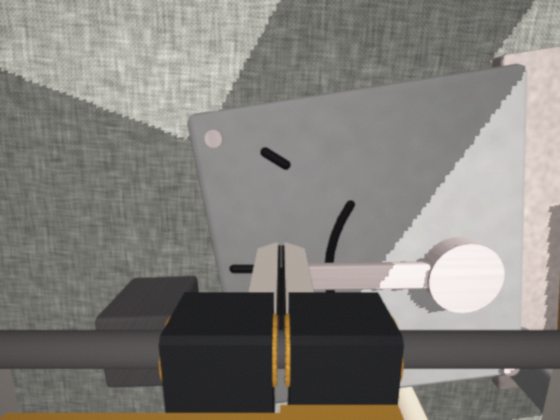

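The lever arm now points at the half-way mark (240,268), with the fingertip behind the knob. I'll continue along the arc to the final stop.

```bash
python3 -m creep '-0.138 -0.02 0 0 0 -0.0159; -0.138 -0.02 0 0 0 -0.0159; -0.138 -0.02 0 0 0 -0.0159; -0.138 -0.02 0 0 0 -0.0159; -0.138 -0.02 0 0 0 -0.0159; -0.138 -0.02 0 0 0 -0.0159; -0.138 -0.02 0 0 0 -0.0159; -0.138 -0.02 0 0 0 -0.0159; -0.138 -0.02 0 0 0 -0.0159; 0 0 0 0 0 0'; python3 -m creep '-0.138 -0.02 0 0 0 -0.0159; 0 0 0 0 0 0'
```

```text
clock: 13.35
eef_pos: [635.1, -134.4, 69.4]
eef_rot: [3.142, 0.0, -2.629]
wrist_force: [0.4, 0.2, -0.6]
finger_gap: 0.5
finger_force: 0.0
clock: 13.6
eef_pos: [640.1, -132.5, 69.4]
eef_rot: [3.142, -0.0, -2.579]
wrist_force: [-0.9, -0.2, -0.1]
finger_gap: 0.3
finger_force: 0.0
```

```bash
python3 - <<'E'
from h import *
s=manip.read_state(); p=s["eef_pos"]; y=s["eef_rot"][2]; t=-np.array([np.cos(y),np.sin(y)])
k=p[:2]+19*t-np.array([598.2,-29.6]); print(s["joints"].round(2),"r",np.hypot(*k),"q by tip",np.arctan2(k[1],k[0])+2.269-.2134)
E
python3 -m creep '-0.05 0 0 0 0 0; 0 0 0 0 0 0'
```

```text
[-0.26  0.66  1.33 -0.    1.16 -2.39] r 109.38868000519194 q by tip 1.0438625772044776
clock: 13.85
eef_pos: [641.9, -131.4, 69.5]
eef_rot: [-3.142, -0.0, -2.579]
wrist_force: [-0.1, 0.1, -0.8]
finger_gap: 0.2
finger_force: 0.0
```

```bash
python3 -m creep '-0.05 0 0 0 0 0; -0.05 0 0 0 0 0; 0 0 0 0 0 0'
```

```text
clock: 14.22
eef_pos: [644.0, -130.3, 69.3]
eef_rot: [3.14, -0.004, -2.578]
wrist_force: [-12.6, -6.1, 5.8]
finger_gap: 0.8
finger_force: 6.6
```

Firm contact of 14 N at tip angle ~1.09, which is the hard stop. I'll back off, lift and look.

```bash
python3 -m creep '0.2 0 0 0 0 0; 0.4 0 0 0 0 0; 0.4 0 0 0 0 0; 0 0 -0.8 0 0 0; 0 0 -0.8 0 0 0; 0 0 -0.8 0 0 0; 0.6 0 -0.8 0 0 0.05; 0.8 0 -0.5 0 0 0.05; 0.8 0 0 0 0 0.05; 0.8 0 0 0 0 0.05; 0.8 0 0 0 0 0; 0.8 0 0 0 0 0; 0 0 0 0 0 0; 0 0 0 0 0 0'
python3 - <<'E'
from h import *
t=manip.camera("top"); s=manip.camera("side")
a=cv2.resize(t["color"][130:260,170:390],(660,390),interpolation=2)[:, :400*2][:300+90]
b=cv2.resize(s["color"][130:290,200:420],(660,480),interpolation=2)
im=np.vstack([cv2.resize(a,(500,296)),cv2.resize(b,(500,300))])
cv2.imwrite("pics/end.png",im[...,::-1]); np.savez("pics/topE.npz",**t); np.savez("pics/sideE.npz",**s)
P=cloud(t); Q=P[(P[...,2]>90)&(P[...,2]<106)&(abs(P[...,0]-662)<30)&(abs(P[...,1]+119)<30)]
print("knob",len(Q),Q.mean(0) if len(Q) else 0)
for n,c0,c in(("top",dict(np.load("pics/top0.npz")),t),):
    d=cv2.absdiff(c0["color"],c["color"]).max(2)
cs,_=cv2.findContours(tan(s),0,1)
for k in cs:
    if cv2.contourArea(k)>200: print(k[:,0].mean(0),cv2.minAreaRect(ray(s,k[:,0],28)[:,:2].astype(np.float32)))
E
```

```text
clock: 15.98
eef_pos: [435.5, -183.1, 217.7]
eef_rot: [-3.141, 0.001, 3.077]
wrist_force: [0.1, -0.1, -0.7]
finger_gap: 0.4
finger_force: 0.0
knob 36 [ 661.13715003 -120.6909709   100.57503778]
[345.24832215 407.56375839] ((535.30859375, -599.6920166015625), (11.201476097106934, 156.57711791992188), 88.73084259033203)
[302.57594937 198.85443038] ((581.40478515625, 131.3410186767578), (109.36824035644531, 177.0297393798828), 12.905599594116211)
[189.2  182.56] ((206.5954132080078, 275.6650390625), (79.49607849121094, 105.9080810546875), 3.2057583332061768)
[ 48.62008734 154.48908297] ((-348.927978515625, 590.507080078125), (169.08612060546875, 701.3592529296875), 21.001317977905273)
[ 82.79661017 109.71751412] ((-306.58709716796875, 1004.6763916015625), (120.96375274658203, 801.2474365234375), 14.107696533203125)
[15.63483146 57.21910112] ((-854.9339599609375, 1897.8974609375), (191.86795043945312, 1259.4654541015625), 20.052148818969727)
[419.31924072 195.3106126 ] ((921.2277221679688, 903.1729736328125), (3195.725341796875, 661.7103271484375), 86.91064453125)
```

View pics/end.png

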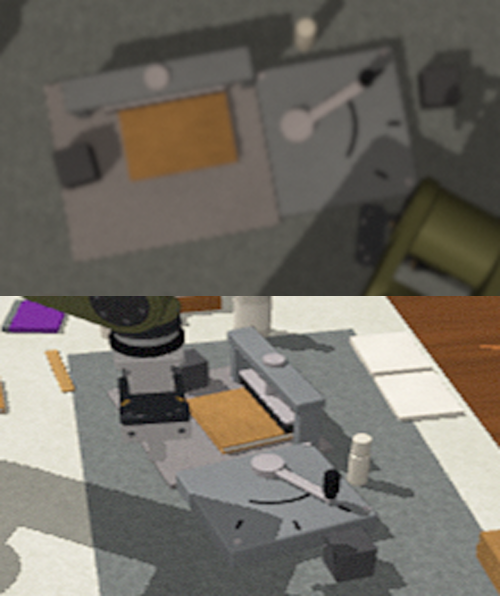

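The knob is at (661,-121) on the final mark, against a predicted (662,-119). The foot is down on the book, the book is under the bridge, the bystanders are in place and the hand is clear, so I'm handing in.

```bash
python3 -c "
from cell import manip
print(manip.sign_off())"
```

```text
the job is handed in; nothing more can be done
None
```

The job is handed in: the book's spine is flush against the back stop, the lever is at its final stop with the foot down on the book, and the hand is clear after about 16 s of the 58 s allowed.

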